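# Make matched pairs in the dumbbell cartons

## Robot

A 7-joint arm with a two-finger parallel gripper is mounted at the origin on the work surface. World frame = base frame: x ahead of the robot, y to its left, z up, the work surface at z = 0. Lengths are in m, angles in rad, forces in N, time in s.
With the tool pointing down it reaches from about 0.35 to 0.9 m from the base axis. Payload 7.2 kg.
Tool frame: the origin (TCP) lies midway between the tips of the shut fingers; the grasp point (between the pads) lies 19 mm behind it (env.pinch_z is the distance from the TCP to the grasp point, in m); z points along the fingers, y is the line along which they close (so a half turn about z gives the same grasp; the last joint's range is limited). The gripper opens to 88 mm and grips with 3 to 60 N. Pads are 20 mm wide; open, the fingers measure 115 mm over their backs; the gripper's body (75 mm by 178 mm) begins 61 mm behind the grasp point.
Start: joints at [1.127, 0.411, -0.013, 1.596, 0.006, 1.134, -0.082], TCP at [0.229, -0.581, 0.223] pointing down, gripper open.
Joint ranges: [-2.95, 2.95], [-0.29, 1.99], [-1.47, 1.44], [0.14, 2.54], [-1.03, 4.17], [0.13, 1.85], [-2.86, 2.86]. Speed limits (rad/s): [2.39, 2.39, 3.01, 3.01, 3.14, 3.14, 3.14].

## Interface

Orientations are given as [roll, pitch, yaw] about the fixed x, y, z axes, in that order (R = Rz(yaw) Ry(pitch) Rx(roll)).
In Python, from plant import env gives the robot as it stands. The module is installed in compiled form; this text tells all that it offers.
- The arm moves only by the shell command python3 -m pendant 'ROWS' [OPENING] [FORCE]. ROWS is JSON, a list that holds one entry, the list of rows, each a list of 4 numbers: the shift along the tool's x, y, z in mm, then the turn about the tool's z in degrees. A call has 1 to 8 rows; each row shifts and turns the commanded pose from where the row before left it, along the tool's axes as they then stand; what a row does not reach is not made up. A row lasts 1/8 s, in which the tool goes at most 62.5 mm and 10.7 degrees, less where a joint would pass 70% of its speed; a pose out of reach is approached as far as the arm can. A call with a gripper value outside its range is refused whole. OPENING is the finger opening in mm, from 0 to 87.8, set as the call begins (- or left out, the last holds). The fingers move at their own pace and stop on an object; FORCE is the grip in N (left out, the last holds). Time passes only in rows, so rows that do not move let the fingers close. It gives the time, the measured TCP pose, the force, the opening and the grip force at its end, in the units of the state.
- env.get_obs(): the state, without advancing time (a new reading comes with each control period).
- env.camera(name): name is "side" or "top" or "wrist"; returns a dict with "pixels" (400x640x3 uint8, blue, green, red), "fx", "fy", "cx", "cy" (pixels), "pose" (4x4, takes a point from camera to world coordinates); the wrist camera has in their place "T_tool_cam" (4x4, takes a point from camera to tool coordinates, whose origin is the TCP and whose axes are the flange's). Camera axes: x right, y down, z forward; pixel columns grow to the right and rows downward; lengths in m; the calibration is good to about 2 mm. A picture is of the moment at which its call begins: read the wrist's pose just before it. There is no depth.
- env.sign_off(): hands the job in; it is judged then, once.
The state is a dict: "clock": time; "joints": joint angles; "joint_vel": joint speeds; "tau": joint torques, N m; "ee_pos": TCP position; "ee_rot": TCP orientation; "ft_force": force on the tool from outside, world axes, zero at the start; "wrist_torque": the same for the moment, N m; "gripper_width": finger opening in m; "gripper_force": force on a finger pad.
Only numpy, scipy, OpenCV 4.12 (cv2) and the standard library are available. Lean on these libraries where they do the work, as an engineer would, in place of code of your own. Each camera call takes 0.05 s, during which the arm holds its last target. There are 200 camera calls.

## Task

The dumbbells were packed wrongly: each of the three open cartons holds two different sizes. Change them over until each carton holds a matched pair of equal size, one dumbbell lying flat in each bay; which size ends up in which carton is up to you. The empty blue rubber pad is free for setting one aside on the way. Set them down gently; do not drop them.

Things in the scene. Friction and masses are not known exactly. Their poses are not given: they have to be found in the camera images.
- small_1_center (a point): one of the two SMALL dumbbells: black six-sided rubber heads, round steel handle. 106 mm long; heads 36 mm across flats, 42 across corners (level, at the sides), 16 long; handle 22 mm thick, 74 mm between the heads; about 320 g. Point: its centre, on the handle's axis, 18 mm above what it lies on; x along the handle, z up as it starts. Lift it by the middle of the handle, pinched from above
- small_2_center (a point): one of the two SMALL dumbbells: black six-sided rubber heads, round steel handle. 106 mm long; heads 36 mm across flats, 42 across corners (level, at the sides), 16 long; handle 22 mm thick, 74 mm between the heads; about 320 g. Point: its centre, on the handle's axis, 18 mm above what it lies on; x along the handle, z up as it starts. Lift it by the middle of the handle, pinched from above
- medium_1_center (a point): one of the two MEDIUM dumbbells: black six-sided rubber heads, round steel handle. 136 mm long; heads 46 mm across flats, 53 across corners (level, at the sides), 26 long; handle 23 mm thick, 84 mm between the heads; about 550 g. Point: its centre, on the handle's axis, 23 mm above what it lies on; x along the handle, z up as it starts. Lift it by the middle of the handle, pinched from above
- medium_2_center (a point): one of the two MEDIUM dumbbells: black six-sided rubber heads, round steel handle. 136 mm long; heads 46 mm across flats, 53 across corners (level, at the sides), 26 long; handle 23 mm thick, 84 mm between the heads; about 550 g. Point: its centre, on the handle's axis, 23 mm above what it lies on; x along the handle, z up as it starts. Lift it by the middle of the handle, pinched from above
- large_1_center (a point): one of the two LARGE dumbbells: black six-sided rubber heads, round steel handle. 166 mm long; heads 56 mm across flats, 65 across corners (level, at the sides), 36 long; handle 24 mm thick, 94 mm between the heads; about 900 g. Point: its centre, on the handle's axis, 28 mm above what it lies on; x along the handle, z up as it starts. Lift it by the middle of the handle, pinched from above
- large_2_center (a point): one of the two LARGE dumbbells: black six-sided rubber heads, round steel handle. 166 mm long; heads 56 mm across flats, 65 across corners (level, at the sides), 36 long; handle 24 mm thick, 94 mm between the heads; about 900 g. Point: its centre, on the handle's axis, 28 mm above what it lies on; x along the handle, z up as it starts. Lift it by the middle of the handle, pinched from above
- carton_a: one of three equal open brown board cartons, fixed, 194 (x) x 176 (y) x 30 mm high. A partition along x (4 mm thick, top at 26 mm) makes two bays, each 186 x 82 mm inside, their middles at y = +43 and -43 mm. Floor and walls 4 mm thick. Long walls and partition are notched down to the floor over their middle 84 mm: finger room. Each bay starts with a dumbbell lying along it. Origin: centre of the underside, z up
- carton_b: one of three equal open brown board cartons, fixed, 194 (x) x 176 (y) x 30 mm high. A partition along x (4 mm thick, top at 26 mm) makes two bays, each 186 x 82 mm inside, their middles at y = +43 and -43 mm. Floor and walls 4 mm thick. Long walls and partition are notched down to the floor over their middle 84 mm: finger room. Each bay starts with a dumbbell lying along it. Origin: centre of the underside, z up
- carton_c: one of three equal open brown board cartons, fixed, 194 (x) x 176 (y) x 30 mm high. A partition along x (4 mm thick, top at 26 mm) makes two bays, each 186 x 82 mm inside, their middles at y = +43 and -43 mm. Floor and walls 4 mm thick. Long walls and partition are notched down to the floor over their middle 84 mm: finger room. Each bay starts with a dumbbell lying along it. Origin: centre of the underside, z up
- pad: flat blue rubber pad fixed on the bench, 190 x 110 mm and 6 mm thick, empty at the start: the free spot. Origin: centre of its underside, on the bench; x along its long side, z up. A dumbbell lies on it steadily on a flat of its heads
Things that resemble listed ones, but are neither listed nor needed, are in the scene too. What is shaped like the part that bears medium_1_center but purple or red is not meant.

How it is judged:
At the end, for the whole second after the job is handed in: Each carton holds two dumbbells of one size, one lying on the floor of each bay (within 6 mm of flat height; centre within 45 mm of the carton's middle along the bay and 18 to 66 mm from its centre line); all six released and at rest (((x of small_1_center in the frame of carton_a between -0.045 and 0.045 m and y of small_1_center in the frame of carton_a between -0.066 and 0.066 m and z of each of small_1_center, small_2_center in the frame of carton_a below 0.028 m and x of small_2_center in the frame of carton_a between -0.045 and 0.045 m and y of small_2_center in the frame of carton_a between -0.066 and 0.066 m and ((y of small_1_center in the frame of carton_a above 0.018 m and y of small_2_center in the frame of carton_a below -0.018 m) or (y of small_2_center in the frame of carton_a above 0.018 m and y of small_1_center in the frame of carton_a below -0.018 m))) or (x of small_1_center in the frame of carton_b between -0.045 and 0.045 m and y of small_1_center in the frame of carton_b between -0.066 and 0.066 m and z of each of small_1_center, small_2_center in the frame of carton_b below 0.028 m and x of small_2_center in the frame of carton_b between -0.045 and 0.045 m and y of small_2_center in the frame of carton_b between -0.066 and 0.066 m and ((y of small_1_center in the frame of carton_b above 0.018 m and y of small_2_center in the frame of carton_b below -0.018 m) or (y of small_2_center in the frame of carton_b above 0.018 m and y of small_1_center in the frame of carton_b below -0.018 m))) or (x of small_1_center in the frame of carton_c between -0.045 and 0.045 m and y of small_1_center in the frame of carton_c between -0.066 and 0.066 m and z of each of small_1_center, small_2_center in the frame of carton_c below 0.028 m and x of small_2_center in the frame of carton_c between -0.045 and 0.045 m and y of small_2_center in the frame of carton_c between -0.066 and 0.066 m and ((y of small_1_center in the frame of carton_c above 0.018 m and y of small_2_center in the frame of carton_c below -0.018 m) or (y of small_2_center in the frame of carton_c above 0.018 m and y of small_1_center in the frame of carton_c below -0.018 m)))) and ((x of medium_1_center in the frame of carton_a between -0.045 and 0.045 m and y of medium_1_center in the frame of carton_a between -0.066 and 0.066 m and z of each of medium_1_center, medium_2_center in the frame of carton_a below 0.033 m and x of medium_2_center in the frame of carton_a between -0.045 and 0.045 m and y of medium_2_center in the frame of carton_a between -0.066 and 0.066 m and ((y of medium_1_center in the frame of carton_a above 0.018 m and y of medium_2_center in the frame of carton_a below -0.018 m) or (y of medium_2_center in the frame of carton_a above 0.018 m and y of medium_1_center in the frame of carton_a below -0.018 m))) or (x of medium_1_center in the frame of carton_b between -0.045 and 0.045 m and y of medium_1_center in the frame of carton_b between -0.066 and 0.066 m and z of each of medium_1_center, medium_2_center in the frame of carton_b below 0.033 m and x of medium_2_center in the frame of carton_b between -0.045 and 0.045 m and y of medium_2_center in the frame of carton_b between -0.066 and 0.066 m and ((y of medium_1_center in the frame of carton_b above 0.018 m and y of medium_2_center in the frame of carton_b below -0.018 m) or (y of medium_2_center in the frame of carton_b above 0.018 m and y of medium_1_center in the frame of carton_b below -0.018 m))) or (x of medium_1_center in the frame of carton_c between -0.045 and 0.045 m and y of medium_1_center in the frame of carton_c between -0.066 and 0.066 m and z of each of medium_1_center, medium_2_center in the frame of carton_c below 0.033 m and x of medium_2_center in the frame of carton_c between -0.045 and 0.045 m and y of medium_2_center in the frame of carton_c between -0.066 and 0.066 m and ((y of medium_1_center in the frame of carton_c above 0.018 m and y of medium_2_center in the frame of carton_c below -0.018 m) or (y of medium_2_center in the frame of carton_c above 0.018 m and y of medium_1_center in the frame of carton_c below -0.018 m)))) and ((x of large_1_center in the frame of carton_a between -0.045 and 0.045 m and y of large_1_center in the frame of carton_a between -0.066 and 0.066 m and z of each of large_1_center, large_2_center in the frame of carton_a below 0.038 m and x of large_2_center in the frame of carton_a between -0.045 and 0.045 m and y of large_2_center in the frame of carton_a between -0.066 and 0.066 m and ((y of large_1_center in the frame of carton_a above 0.018 m and y of large_2_center in the frame of carton_a below -0.018 m) or (y of large_2_center in the frame of carton_a above 0.018 m and y of large_1_center in the frame of carton_a below -0.018 m))) or (x of large_1_center in the frame of carton_b between -0.045 and 0.045 m and y of large_1_center in the frame of carton_b between -0.066 and 0.066 m and z of each of large_1_center, large_2_center in the frame of carton_b below 0.038 m and x of large_2_center in the frame of carton_b between -0.045 and 0.045 m and y of large_2_center in the frame of carton_b between -0.066 and 0.066 m and ((y of large_1_center in the frame of carton_b above 0.018 m and y of large_2_center in the frame of carton_b below -0.018 m) or (y of large_2_center in the frame of carton_b above 0.018 m and y of large_1_center in the frame of carton_b below -0.018 m))) or (x of large_1_center in the frame of carton_c between -0.045 and 0.045 m and y of large_1_center in the frame of carton_c between -0.066 and 0.066 m and z of each of large_1_center, large_2_center in the frame of carton_c below 0.038 m and x of large_2_center in the frame of carton_c between -0.045 and 0.045 m and y of large_2_center in the frame of carton_c between -0.066 and 0.066 m and ((y of large_1_center in the frame of carton_c above 0.018 m and y of large_2_center in the frame of carton_c below -0.018 m) or (y of large_2_center in the frame of carton_c above 0.018 m and y of large_1_center in the frame of carton_c below -0.018 m)))) and linear speed of each of small_1, small_2, medium_1, medium_2, large_1, large_2 below 0.02 m/s); the robot touches nothing.
It fails at once if a dumbbell is dropped or thrown: it moves at over 0.8 m/s while the fingers do not hold it (a free fall of more than about 3 cm) ((linear speed of small_1 above 0.8 m/s and contact force between the fingers and small_1 below 0.1 N) or (linear speed of small_2 above 0.8 m/s and contact force between the fingers and small_2 below 0.1 N) or (linear speed of medium_1 above 0.8 m/s and contact force between the fingers and medium_1 below 0.1 N) or (linear speed of medium_2 above 0.8 m/s and contact force between the fingers and medium_2 below 0.1 N) or (linear speed of large_1 above 0.8 m/s and contact force between the fingers and large_1 below 0.1 N) or (linear speed of large_2 above 0.8 m/s and contact force between the fingers and large_2 below 0.1 N)).
It also fails if it takes over 104 s, if anything falls off the work surface, if the arm or the gripper's body presses on something with over 40 N, if the wrist force passes 120 N, or if a joint passes its speed limit or range.

## Working session

There is one attempt and no reset: what is moved stays moved. The work goes in short steps, Python scripts to look and compute and a shell command to move; the robot and the scene stay as the last step left them, time stands still between calls to the robot, and variables do not carry over. Pictures are saved under pics/ and viewed, at most 14 in all, crops included, and the job is handed in when it is done.

```bash
mkdir -p pics
python3 - <<'E'
from plant import env
import cv2
o=env.get_obs();print({k:(v if not hasattr(v,'round') else v.round(3) if hasattr(v,'shape') else v) for k,v in o.items()})
for n in("top","side"):
    c=env.camera(n);cv2.imwrite(f"pics/{n}0.png",c["pixels"]);print(n,c["fx"],c["fy"],c["cx"],c["cy"],c["pose"])
E
```

```text
{'clock': 0.0, 'joints': array([ 1.127,  0.412, -0.013,  1.597,  0.006,  1.134, -0.082]), 'joint_vel': array([-0.001, -0.   , -0.001, -0.   , -0.001,  0.001,  0.001]), 'tau': array([ 0.0000e+00, -5.8795e+01,  6.4200e-01, -2.9108e+01, -5.4000e-02,
        1.8000e-02,  0.0000e+00]), 'ee_pos': array([ 0.229, -0.581,  0.222]), 'ee_rot': array([-3.14 ,  0.   ,  0.376]), 'ft_force': array([-0.246, -0.715,  0.089]), 'wrist_torque': array([ 0.002, -0.052, -0.018]), 'gripper_force': 0.0, 'gripper_width': 0.08763370413265441}
top 380.67079067820964 380.67079067820964 313.37374864319173 198.69702933875797 [[ 0.02523029 -0.99352698  0.11075905  0.35856787]
 [-0.9994584  -0.02272789  0.02379807 -0.00493851]
 [-0.0211267  -0.11129949 -0.99356232  1.05781014]
 [ 0.          0.          0.          1.        ]]
side 494.4902600333446 494.4902600333446 320.06557113330774 193.33974387645102 [[-0.81745207 -0.320692    0.47846499 -0.08574694]
 [-0.57599398  0.45260979 -0.68071676  0.75410983]
 [ 0.00174248 -0.83204629 -0.55470347  0.66510089]
 [ 0.          0.          0.          1.        ]]
```

View pics/top0.png

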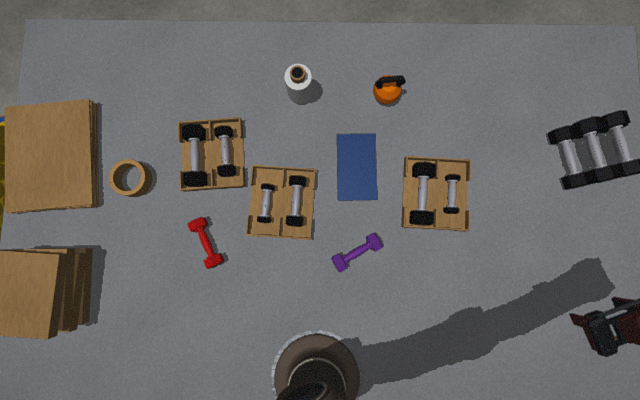

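The top view shows the left carton with large (193,155) and medium (224,150), the middle one with small (266,203) and medium (297,201), and the right one with large (422,194) and small (452,194). The pad is at (357,167), and the red and purple dumbbells are decoys. Next I measure the boxes and handles.

```bash
cat > h.py <<'E'
import cv2,numpy as np
from plant import env
def ray(c,P,uv,z):
    d=P[:3,:3]@np.array([(uv[0]-c["cx"])/c["fx"],(uv[1]-c["cy"])/c["fy"],1]); o=P[:3,3]
    return o+d*(z-o[2])/d[2]
def rect(c,P,mask,z):
    """min-area rect of a mask's outline, on plane z: centre, sides, long-axis yaw deg"""
    k,_=cv2.findContours(mask,cv2.RETR_EXTERNAL,cv2.CHAIN_APPROX_NONE)
    k=np.vstack([q.reshape(-1,2) for q in k if len(q)>10])
    p=np.array([ray(c,P,u,z)[:2] for u in k],np.float32)*1000
    b=cv2.boxPoints(cv2.minAreaRect(p)); e=b[1]-b[0];f=b[2]-b[1]
    l=e if np.hypot(*e)>np.hypot(*f) else f
    return b.mean(0).round(1),sorted([np.hypot(*e).round(1),np.hypot(*f).round(1)]),round(np.degrees(np.arctan2(l[1],l[0]))%180,1)
E
python3 - <<'E'
from h import *
c=env.camera("top");P=c["pose"];im=c["pixels"];hsv=cv2.cvtColor(im,cv2.COLOR_BGR2HSV)
br=cv2.inRange(hsv,(5,70,60),(25,255,255));bl=cv2.inRange(hsv,(100,90,50),(125,255,255));st=cv2.inRange(hsv,(0,0,150),(180,45,255))
def win(m,x0,y0,x1,y1):
    q=np.zeros_like(m);q[y0:y1,x0:x1]=m[y0:y1,x0:x1];return q
for n,w in dict(L=(172,112,250,196),M=(243,160,320,245),R=(397,150,475,237)).items(): print(n,rect(c,P,win(br,*w),.03))
print("pad",rect(c,P,win(bl,330,125,385,210),.006))
for n,w,z in [("L.large",(185,140,204,172),.032),("L.med",(216,138,234,165),.027),("M.small",(258,190,274,216),.022),("M.med",(288,185,306,216),.027),("R.large",(413,173,432,210),.032),("R.small",(444,180,460,206),.022)]:
    print(n,rect(c,P,win(st,*w),z+.01))
o=env.get_obs();w=env.camera("wrist");print(w["T_tool_cam"].round(4),w["fx"],w["cx"],w["cy"])
cv2.imwrite("pics/crop.png",cv2.resize(im[105:245,170:480],None,fx=2.5,fy=2.5,interpolation=cv2.INTER_CUBIC))
E
```

```text
L (array([593.3, 307.5], dtype=float32), [np.float32(180.7), np.float32(198.6)], np.float32(5.1))
M (array([469. , 120.8], dtype=float32), [np.float32(200.8), np.float32(205.5)], np.float32(177.5))
R (array([ 497.1, -311.4], dtype=float32), [np.float32(180.5), np.float32(196.0)], np.float32(177.8))
pad (array([570.3, -97.9], dtype=float32), [np.float32(108.6), np.float32(185.2)], np.float32(1.3))
L.large (array([569.4, 351.2], dtype=float32), [np.float32(5.5), np.float32(47.6)], np.float32(3.5))
L.med (array([587.6, 266.8], dtype=float32), [np.float32(8.3), np.float32(45.1)], np.float32(3.0))
M.small (array([459.5, 152.4], dtype=float32), [np.float32(10.3), np.float32(69.5)], np.float32(175.5))
M.med (array([469. ,  68.4], dtype=float32), [np.float32(9.4), np.float32(79.7)], np.float32(175.9))
R.large (array([ 490.7, -272.2], dtype=float32), [np.float32(10.5), np.float32(81.8)], np.float32(173.6))
R.small (array([ 487.4, -352.2], dtype=float32), [np.float32(8.0), np.float32(46.4)], np.float32(179.1))
[[-1.500e-03 -9.675e-01 -2.527e-01  6.920e-02]
 [ 1.000e+00 -1.300e-03 -1.000e-03  2.000e-04]
 [ 6.000e-04 -2.527e-01  9.675e-01 -1.617e-01]
 [ 0.000e+00  0.000e+00  0.000e+00  1.000e+00]] 358.29350426076275 322.7730046881103 200.5949450466615
```

View pics/crop.png

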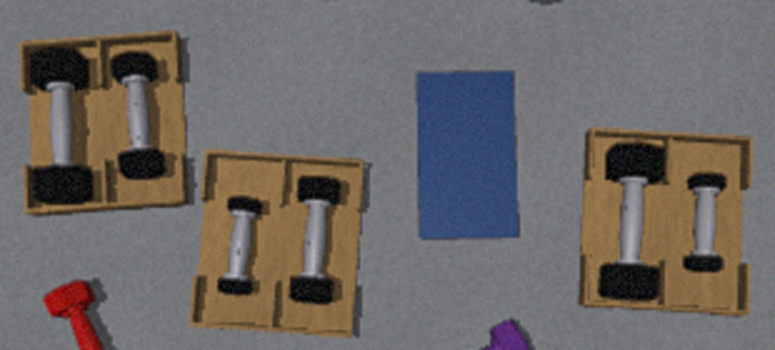

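The crop confirms the contents. I read rim corners and handle ends off it and convert them.

Run:
```python
from h import *
c=env.camera("top");P=c["pose"]
w=lambda p,z:1000*ray(c,P,(p[0]/2.5+170-.3,p[1]/2.5+105-.3),z)[:2]
for n,q in dict(L=[(22,43),(177,33),(186,203),(26,213)],M=[(206,152),(365,162),(355,335),(192,325)],R=[(590,130),(749,138),(746,313),(582,303)]).items():
    p=np.array([w(a,.03) for a in q]);x=(p[0]+p[1]-p[2]-p[3])/2;y=(p[0]+p[3]-p[1]-p[2])/2
    m=p.mean(0);yx=np.arctan2(x[1],x[0]);yy=np.arctan2(-y[0],y[1]);a=(yx+yy)/2
    print(n,m.round(),np.hypot(*x).round(),np.hypot(*y).round(),np.degrees([yx,yy]).round(1),"bays +y,-y",[(m+s*43*np.array([-np.sin(a),np.cos(a)])).round() for s in(1,-1)])
for n,a,b,z in [("L.large",(61,83),(62,165),.032),("L.med",(136,82),(141,150),.027),("M.small",(242,212),(237,278),.022),("M.med",(318,200),(313,277),.027),("R.large",(632,178),(630,263),.032),("R.small",(707,190),(704,256),.022)]:
    a,b=w(a,z+.005),w(b,z+.005);d=a-b;print(n,((a+b)/2).round(),np.hypot(*d).round(),np.degrees(np.arctan2(d[1],d[0])).round(1))
```

```text
L [592. 307.] 193.0 176.0 [5.3 4.9] bays +y,-y [array([589., 350.]), array([596., 264.])]
M [463. 106.] 190.0 176.0 [-2.  -2.2] bays +y,-y [array([464., 149.]), array([461.,  63.])]
R [ 497. -312.] 190.0 173.0 [-2.4 -1.9] bays +y,-y [array([ 499., -269.]), array([ 495., -355.])]
L.large [588. 350.] 92.0 4.1
L.med [600. 267.] 77.0 7.1
M.small [460. 150.] 73.0 -2.1
M.med [468.  67.] 84.0 -2.0
R.large [ 495. -272.] 92.0 -1.7
R.small [ 495. -355.] 72.0 -3.4
```

```bash
python3 -m pendant '[[[40,0,0,7.8],[40,-10,0,7.8],[40,-30,0,7.9],[30,-52,0,0],[20,-55,0,0],[10,-55,0,0],[10,-55,0,0],[10,-55,0,0]]]' 87
python3 -m pendant '[[[0,-57,0,0],[0,-57,0,0],[0,-57,0,0],[0,-57,0,0],[0,-57,0,0],[0,-50,0,0],[0,-30,0,0],[0,0,0,0]]]'
```

```text
clock: 1.25
ee_pos: [0.4293, -0.2426, 0.2228]
ee_rot: [3.141, -0.0, -0.034]
ft_force: [1.4, -0.2, -0.4]
gripper_width: 0.0869
gripper_force: 0.0
clock: 2.25
ee_pos: [0.4413, 0.1227, 0.2227]
ee_rot: [-3.141, -0.0, -0.03]
ft_force: [-0.5, -0.3, -0.4]
gripper_width: 0.0869
gripper_force: 0.0
```

```bash
cat >> h.py <<'E'
from scipy.spatial.transform import Rotation as Rr
def wrist(name):
    o=env.get_obs();c=env.camera("wrist");T=np.eye(4);T[:3,:3]=Rr.from_euler("xyz",o["ee_rot"]).as_matrix();T[:3,3]=o["ee_pos"]
    cv2.imwrite(f"pics/{name}.png",c["pixels"]);P=T@c["T_tool_cam"];np.save("P.npy",P);return c,P
def pts(*q):
    """q: (u,v,z_m) in the last wrist picture -> world mm"""
    P=np.load("P.npy");c=env.camera("wrist")
    return np.array([1000*ray(c,P,(u,v),z)[:2] for u,v,z in q])
def go(x,y,z,yaw):
    o=env.get_obs();a=np.radians(yaw);p=o["ee_pos"]*1000;dx,dy=x-p[0],y-p[1]
    print("at",p.round(1),"yaw",np.degrees(o["ee_rot"][2]).round(1),"shift (after turn)",np.round([dx*np.cos(a)+dy*np.sin(a),dx*np.sin(a)-dy*np.cos(a),p[2]-z],1),"turn",round((np.degrees(o["ee_rot"][2])-yaw+180)%360-180,1),"t",o["clock"])
E
python3 - <<'E'
from h import *
wrist("w1");go(460,150,222,-2)
E
```

```text
at [441.4 120.8 222.5] yaw -1.9 shift (after turn) [ 17.6 -29.8   0.5] turn 0.1 t 2.3
```

View pics/w1.png

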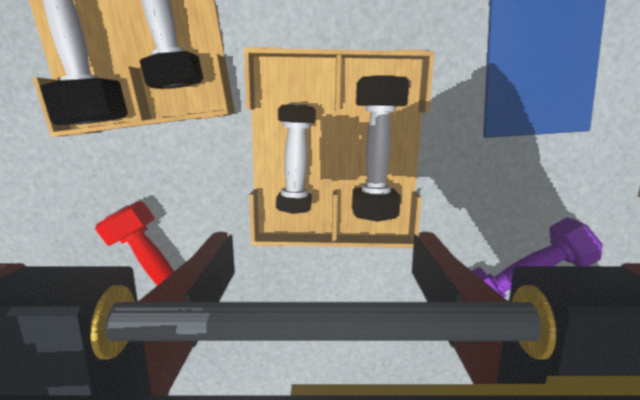

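The wrist view shows the middle carton's rim corners at (246,49), (434,51), (419,245) and (250,243). The small handle runs (297,122)-(293,193), and the medium is to its right.

Run:
```python
from h import *
r=pts((246,49,.03),(434,51,.03),(419,245,.03),(250,243,.03));print(r.round(),r.mean(0).round(1))
s=pts((297,122,.024),(293.5,191,.024));print(s.round(),s.mean(0))
m=pts((381,105,.03),(376,186,.03));print(m.round(),m.mean(0))
```

```text
[[564. 190.]
 [557.  17.]
 [366.  24.]
 [374. 202.]] [465.5 108.2]
[[497. 147.]
 [428. 154.]] [462.28416425 150.28764191]
[[511.  65.]
 [432.  70.]] [471.05034327  67.43860891]
```

```bash
python3 -m pendant '[[[19,-30,0,1],[0,0,50,0],[0,0,50,0],[0,0,50,0],[0,0,30,0],[0,0,20,0],[0,0,14,0],[0,0,0,0]]]'; python3 -m pendant '[[[0,0,0,0],[0,0,0,0],[0,0,0,0],[0,0,0,0],[0,0,0,0],[0,0,0,0]]]' 10 45
```

```text
clock: 3.45
ee_pos: [0.4613, 0.1488, 0.0081]
ee_rot: [3.141, 0.001, -0.053]
ft_force: [0.3, 0.2, 0.3]
gripper_width: 0.0869
gripper_force: 0.0
clock: 4.2
ee_pos: [0.4616, 0.1497, 0.0086]
ee_rot: [3.142, 0.0, -0.052]
ft_force: [-0.3, 0.0, -0.3]
gripper_width: 0.0309
gripper_force: 0.0
```

```bash
python3 -m pendant '[[[0,0,0,0],[0,0,0,0],[0,0,0,0],[0,0,0,0],[0,0,-15,0],[0,0,-30,0],[0,0,-50,0],[0,0,0,0]]]'; python3 -c "
from h import *
go(570,-98,120,1)"
```

```text
clock: 5.2
ee_pos: [0.4638, 0.1504, 0.1075]
ee_rot: [-3.139, -0.006, -0.052]
ft_force: [0.5, 0.4, -3.0]
gripper_width: 0.021
gripper_force: 44.8
at [463.8 150.4 107.5] yaw -3.0 shift (after turn) [101.9 250.3 -12.5] turn -4.0 t 5.2
```

```bash
python3 -m pendant '[[[10,25,0,-2],[20,45,0,-2],[22,50,0,0],[20,50,0,0],[20,45,0,0],[10,35,0,0],[0,0,0,0],[0,0,0,0]]]'; python3 -c "
from h import *
go(570,-98,12,1)"
```

```text
clock: 6.2
ee_pos: [0.5639, -0.099, 0.1029]
ee_rot: [-3.141, 0.002, 0.018]
ft_force: [-0.3, -0.0, -2.7]
gripper_width: 0.021
gripper_force: 44.8
at [563.9 -99.  102.9] yaw 1.0 shift (after turn) [ 6.1 -0.9 90.9] turn 0.0 t 6.2
```

```bash
python3 -m pendant '[[[3,0,30,0],[0,0,30,0],[0,0,15,0],[0,0,9,0],[0,0,4,0],[0,0,3,0],[0,0,1,0],[0,0,0,0]]]'
```

```text
clock: 7.2
ee_pos: [0.568, -0.0999, 0.012]
ee_rot: [3.141, -0.001, 0.018]
ft_force: [0.3, 0.0, -3.1]
gripper_width: 0.0207
gripper_force: 44.8
```

Not yet in contact (force −3.1 N is just its weight), so I lower it another 2–3 mm.

```bash
python3 -m pendant '[[[0,0,1,0],[0,0,0.5,0],[0,0,0,0]]]'
```

```text
clock: 7.58
ee_pos: [0.568, -0.0998, 0.0106]
ee_rot: [3.141, -0.0, 0.018]
ft_force: [-2.1, 0.4, 3.7]
gripper_width: 0.0214
gripper_force: 44.8
```

```bash
python3 -m pendant '[[[0,0,0,0],[0,0,0,0],[0,0,0,0],[0,0,0,0],[0,0,0,0],[0,0,-20,0],[0,0,-45,0],[0,0,-60,0]]]' 75; python3 -m pendant '[[[0,0,-60,0],[0,0,-20,0],[0,0,0,0]]]' 87
python3 -c "
from h import *
go(585,250,222,6)"
```

```text
clock: 8.57
ee_pos: [0.5667, -0.0996, 0.1353]
ee_rot: [-3.141, 0.003, 0.018]
ft_force: [0.9, -0.4, 0.2]
gripper_width: 0.0753
gripper_force: 0.0
clock: 8.95
ee_pos: [0.5686, -0.0999, 0.2169]
ee_rot: [3.141, -0.004, 0.018]
ft_force: [0.6, -0.3, -0.3]
gripper_width: 0.0868
gripper_force: 0.0
at [568.6 -99.9 216.9] yaw 1.0 shift (after turn) [  52.8 -346.3   -5.1] turn -5.0 t 8.95
```

```bash
python3 -m pendant '[[[0,-30,0,-3],[5,-55,0,-2],[10,-55,0,0],[10,-55,0,0],[10,-55,0,0],[10,-55,0,0],[5,-42,0,0],[0,0,0,0]]]'
python3 -c "
from h import *
wrist('w2');go(598,266,222,6)"
```

```text
clock: 9.95
ee_pos: [0.5823, 0.2569, 0.2129]
ee_rot: [-3.139, 0.004, 0.115]
ft_force: [-0.8, 0.4, -0.3]
gripper_width: 0.0868
gripper_force: 0.0
at [583.3 253.8 212.9] yaw 6.4 shift (after turn) [ 15.9 -10.6  -9.1] turn 0.4 t 10.0
```

View pics/w2.png

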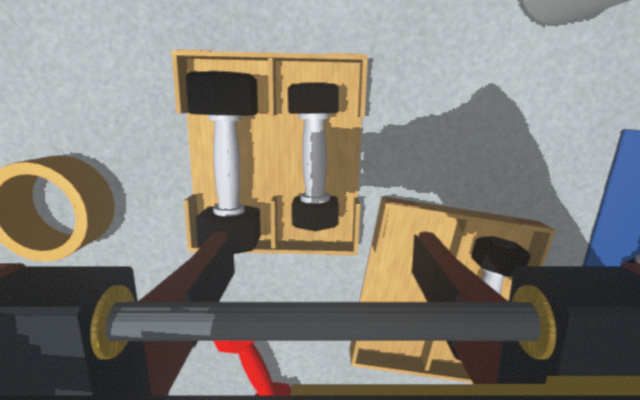

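The left carton's rim corners are at (174,51), (368,54), (356,254) and (186,250). The medium handle runs (314,114)-(315,198), and the middle carton's left bay is now empty.

Run:
```python
from h import *
r=pts((174,51,.03),(368,54,.03),(356,254,.03),(186,250,.03));print(r.round(),r.mean(0).round(1))
s=pts((314,114,.03),(315,198,.03));print(s.round(),s.mean(0));go(*s.mean(0),9,5.5)
```

```text
[[684. 403.]
 [701. 230.]
 [508. 215.]
 [492. 390.]] [596.1 309.4]
[[643. 273.]
 [563. 263.]] [602.88945445 267.91016929]
at [584.8 250.3 213.7] yaw 6.1 shift (after turn) [ 19.7 -15.8 204.7] turn 0.6 t 10.1
```

```bash
python3 -m pendant '[[[18,-16,0,0],[0,0,45,0],[0,0,45,0],[0,0,30,0],[0,0,0,0],[0,0,0,0]]]';python3 -c "
from h import *
go(601.5,267.5,10,6.5)"
```

```text
clock: 10.85
ee_pos: [0.6026, 0.2681, 0.0964]
ee_rot: [-3.141, -0.001, 0.104]
ft_force: [-0.3, 0.4, 1.2]
gripper_width: 0.0868
gripper_force: 0.0
at [602.6 268.1  96.4] yaw 6.0 shift (after turn) [-1.1  0.5 86.4] turn -0.5 t 10.85
```

```bash
python3 -m pendant '[[[0,0,40,0],[0,0,30,0],[0,0,15,0],[0,0,0,0]]]'; python3 -m pendant '[[[0,0,0,0],[0,0,0,0],[0,0,0,0],[0,0,0,0],[0,0,0,0],[0,0,0,0],[0,0,0,0],[0,0,0,0]]]' 10 50; python3 -m pendant '[[[0,0,0,0],[0,0,-15,0],[0,0,-30,0],[0,0,-45,0],[0,0,-20,0],[0,0,0,0]]]';python3 -c "
from h import *
go(465,150,120,-2)"
```

```text
clock: 11.35
ee_pos: [0.602, 0.2685, 0.0105]
ee_rot: [3.142, -0.0, 0.105]
ft_force: [-0.2, -0.0, 0.0]
gripper_width: 0.0869
gripper_force: 0.0
clock: 12.35
ee_pos: [0.6018, 0.2683, 0.0101]
ee_rot: [3.141, 0.0, 0.105]
ft_force: [-0.6, -0.4, -0.8]
gripper_width: 0.0218
gripper_force: 49.9
clock: 13.1
ee_pos: [0.6024, 0.2689, 0.1215]
ee_rot: [-3.141, -0.003, 0.105]
ft_force: [0.3, -0.9, -5.0]
gripper_width: 0.0217
gripper_force: 49.9
at [602.4 268.9 121.5] yaw 6.0 shift (after turn) [-133.2  123.6    1.5] turn 8.0 t 13.1
```

```bash
python3 -m pendant '[[[0,0,0,4],[-10,10,0,4],[-35,30,0,0],[-40,38,0,0],[-30,28,0,0],[-18,17,0,0],[0,0,0,0],[0,0,0,0]]]';python3 -c "
from h import *
go(465,150,11,-2)"
```

```text
clock: 14.1
ee_pos: [0.4654, 0.1497, 0.1195]
ee_rot: [-3.141, 0.001, -0.034]
ft_force: [0.6, 0.7, -4.2]
gripper_width: 0.0222
gripper_force: 49.9
at [465.4 149.7 119.5] yaw -2.0 shift (after turn) [ -0.4  -0.2 108.5] turn 0.0 t 14.1
```

```bash
python3 -m pendant '[[[0,0,35,0],[0,0,35,0],[0,0,18,0],[0,0,10,0],[0,0,6,0],[0,0,3,0],[0,0,1,0],[0,0,0,0]]]'; python3 -m pendant '[[[0,0,0.7,0],[0,0,0.5,0],[0,0,0,0]]]'
```

```text
clock: 15.1
ee_pos: [0.4657, 0.1495, 0.0126]
ee_rot: [-3.141, -0.001, -0.034]
ft_force: [0.3, 0.2, -4.9]
gripper_width: 0.0223
gripper_force: 49.9
clock: 15.48
ee_pos: [0.4653, 0.1494, 0.011]
ee_rot: [3.142, -0.0, -0.034]
ft_force: [-0.3, -0.2, -5.5]
gripper_width: 0.0221
gripper_force: 49.9
```

```bash
python3 -m pendant '[[[0,0,0.7,0],[0,0,0.5,0],[0,0,0,0]]]'
```

```text
clock: 15.85
ee_pos: [0.4654, 0.1495, 0.01]
ee_rot: [3.141, -0.0, -0.034]
ft_force: [-0.8, -0.2, 0.6]
gripper_width: 0.0226
gripper_force: 49.9
```

```bash
python3 -m pendant '[[[0,0,0,0],[0,0,0,0],[0,0,0,0],[0,0,0,0],[0,0,0,0],[0,0,-20,0],[0,0,-45,0],[0,0,-60,0]]]' 75; python3 -m pendant '[[[0,0,-50,0],[0,20,-30,0],[0,55,0,0],[5,60,0,0],[5,60,0,0],[0,60,0,0],[0,60,0,0],[0,50,0,0]]]' 87
python3 -m pendant '[[[0,35,0,0],[0,10,0,0],[0,0,0,0],[0,0,0,0]]]'
python3 -c "
from h import *
wrist('w3');go(495,-272,222,-2)"
```

```text
clock: 16.85
ee_pos: [0.4643, 0.1492, 0.1351]
ee_rot: [3.141, 0.003, -0.034]
ft_force: [0.9, -0.7, -0.7]
gripper_width: 0.0749
gripper_force: 0.0
clock: 17.85
ee_pos: [0.4622, -0.2181, 0.2148]
ee_rot: [3.141, -0.0, -0.036]
ft_force: [0.7, 0.2, 1.2]
gripper_width: 0.0869
gripper_force: 0.0
clock: 18.35
ee_pos: [0.4616, -0.2587, 0.2148]
ee_rot: [-3.141, -0.0, -0.032]
ft_force: [-0.0, 0.3, 0.2]
gripper_width: 0.087
gripper_force: 0.0
at [ 461.7 -258.8  214.9] yaw -1.8 shift (after turn) [33.8 12.  -7.1] turn 0.2 t 18.4
```

View pics/w3.png

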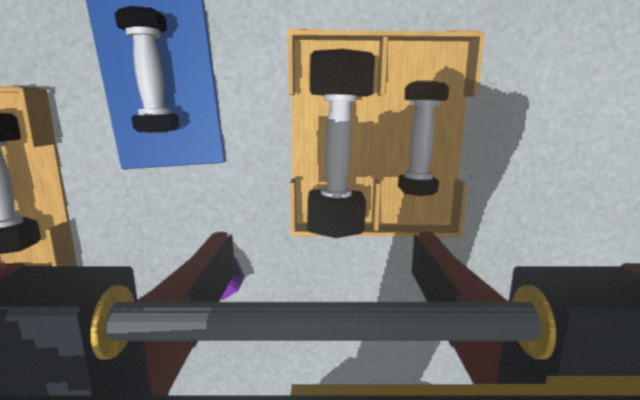

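The right carton's rim corners are at (289,31), (484,32), (463,237) and (291,234). The large handle runs (341,97)-(336,192), and the small one is lying flat on the pad with its handle at (143,28)-(154,113).

Run:
```python
from h import *
r=pts((289,31,.03),(484,32,.03),(463,237,.03),(291,234,.03));print(r.round(),r.mean(0).round(1))
s=pts((341,97,.036),(336,192,.036));print(s.round(),s.mean(0));go(*s.mean(0),13,-2)
p=pts((143,28,.026),(154,113,.026));print(p.round(),p.mean(0))
```

```text
[[ 597. -233.]
 [ 591. -406.]
 [ 397. -400.]
 [ 406. -224.]] [ 497.7 -315.7]
[[ 539. -278.]
 [ 450. -271.]] [ 494.63337396 -274.21686124]
at [ 461.6 -259.3  214.9] yaw -1.9 shift (after turn) [ 33.6  13.7 201.9] turn 0.1 t 18.5
[[ 605. -101.]
 [ 531. -100.]] [ 567.77220792 -100.75185415]
```

```bash
python3 -m pendant '[[[34,13,0,1],[0,0,50,0],[0,0,50,0],[0,0,50,0],[0,0,30,0],[0,0,21,0],[0,0,0,0]]]'; python3 -m pendant '[[[0,0,0,0],[0,0,0,0],[0,0,0,0],[0,0,0,0],[0,0,0,0],[0,0,0,0],[0,0,0,0],[0,0,0,0]]]' 10 60; python3 -m pendant '[[[0,0,0,0],[0,0,0,0],[0,0,-10,0],[0,0,-25,0],[0,0,-45,0],[0,0,-45,0],[0,0,-15,0],[0,0,0,0]]]';python3 -c "
from h import *
go(600,266,160,5.2)"
```

```text
clock: 19.42
ee_pos: [0.4939, -0.2738, 0.0123]
ee_rot: [-3.14, 0.003, -0.051]
ft_force: [0.3, -0.1, 0.3]
gripper_width: 0.0871
gripper_force: 0.0
clock: 20.42
ee_pos: [0.4948, -0.2744, 0.0137]
ee_rot: [-3.141, 0.0, -0.052]
ft_force: [0.3, 1.2, 1.3]
gripper_width: 0.0229
gripper_force: 60.0
clock: 21.42
ee_pos: [0.4945, -0.275, 0.1537]
ee_rot: [3.141, -0.0, -0.052]
ft_force: [-0.2, -0.7, -8.3]
gripper_width: 0.0225
gripper_force: 60.0
at [ 494.5 -275.   153.7] yaw -3.0 shift (after turn) [ 154.1 -529.3   -6.3] turn -8.2 t 21.425
```

```bash
python3 -m pendant '[[[5,-15,0,-2],[10,-30,0,-2],[12,-40,0,-2],[15,-45,0,-2.1],[15,-50,0,0],[15,-50,0,0],[15,-50,0,0],[15,-50,0,0]]]';python3 -m pendant '[[[15,-50,0,0],[10,-50,0,0],[8,-40,0,0],[5,-30,0,0],[0,-15,0,0],[0,0,0,0],[0,0,0,0]]]';python3 -c "
from h import *
go(598,265.5,16,5.1);wrist('w4')"
```

```text
clock: 22.42
ee_pos: [0.5756, 0.0632, 0.1516]
ee_rot: [-3.141, 0.003, 0.092]
ft_force: [0.3, -0.4, -7.6]
gripper_width: 0.0232
gripper_force: 60.0
clock: 23.3
ee_pos: [0.5981, 0.2459, 0.1531]
ee_rot: [3.14, 0.001, 0.088]
ft_force: [-0.6, -0.6, -8.6]
gripper_width: 0.0233
gripper_force: 60.0
at [598.1 245.9 153.1] yaw 5.0 shift (after turn) [  1.6 -19.6 137.1] turn -0.1 t 23.3
```

View pics/w4.png

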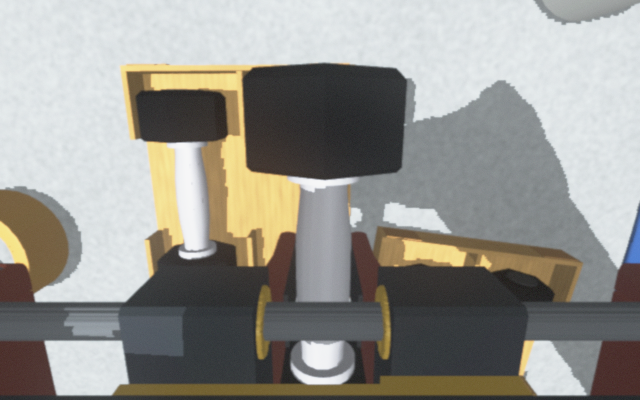

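The right-hand head seems to show a ridge in the middle, which would mean the dumbbell rolled in the grip. I look closer with contrast stretched.

Run:
```python
import cv2,numpy as np
a=cv2.imread("pics/w4.png")[40:210,110:430];b=cv2.imread("pics/w3.png")[40:110,290:460]
f=lambda i,s:cv2.resize(np.clip(i.astype(float)*4,0,255).astype(np.uint8),s,interpolation=cv2.INTER_CUBIC)
cv2.imwrite("pics/z.png",np.vstack([f(a,(640,340)),f(b,(640,260))]))
```

```text
(no output)
```

View pics/z.png

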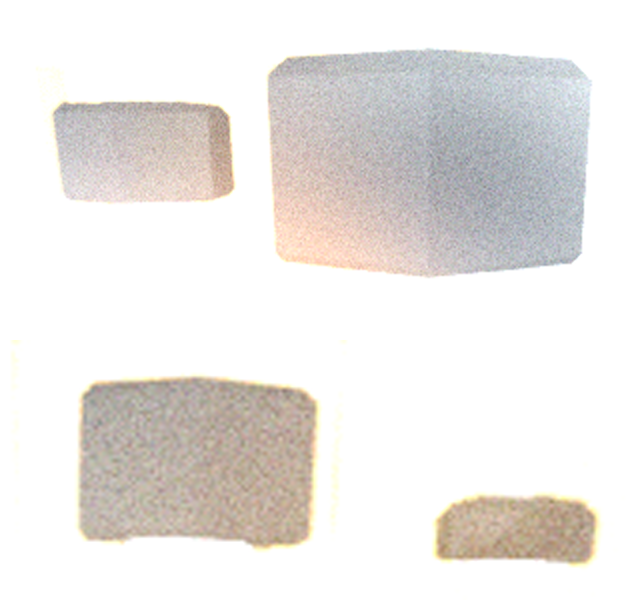

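The large head in hand does have a corner up (ridge at about (325,120) in w4). It would stand on an edge, so I lower it gently to contact and release only a little, letting it tip flat between the fingers.

```bash
python3 -m pendant '[[[1,-19,0,0],[0,0,35,0],[0,0,35,0],[0,0,30,0],[0,0,15,0],[0,0,10,0],[0,0,5,0],[0,0,0,0]]]';python3 -c "
from h import *
go(598,265.5,16,5.1)"
```

```text
clock: 24.35
ee_pos: [0.5977, 0.2671, 0.0242]
ee_rot: [-3.141, -0.001, 0.089]
ft_force: [0.3, -0.4, -8.1]
gripper_width: 0.0227
gripper_force: 60.0
at [597.7 267.1  24.2] yaw 5.1 shift (after turn) [0.1 1.6 8.2] turn 0.0 t 24.35
```

```bash
python3 -m pendant '[[[0,1,3,0],[0,0,2,0],[0,0,0,0]]]'; python3 -m pendant '[[[0,0,1,0],[0,0,1,0],[0,0,0,0]]]'
```

```text
clock: 24.72
ee_pos: [0.5975, 0.2658, 0.0187]
ee_rot: [3.142, 0.0, 0.09]
ft_force: [-0.6, 0.0, -7.3]
gripper_width: 0.023
gripper_force: 60.0
clock: 25.1
ee_pos: [0.5974, 0.2659, 0.0166]
ee_rot: [3.142, 0.0, 0.09]
ft_force: [-0.0, 0.1, -7.5]
gripper_width: 0.023
gripper_force: 60.0
```

```bash
python3 -m pendant '[[[0,0,1,0],[0,0,0.5,0],[0,0,0,0]]]'; python3 -m pendant '[[[0,0,0.7,0],[0,0,0.5,0],[0,0,0,0]]]'
```

```text
clock: 25.48
ee_pos: [0.5975, 0.2659, 0.0152]
ee_rot: [3.142, 0.0, 0.09]
ft_force: [-0.6, 0.1, -7.0]
gripper_width: 0.0229
gripper_force: 60.0
clock: 25.85
ee_pos: [0.5974, 0.2659, 0.014]
ee_rot: [3.141, 0.0, 0.09]
ft_force: [0.0, 0.5, -7.7]
gripper_width: 0.0228
gripper_force: 60.0
```

```bash
python3 -m pendant '[[[0,0,0.7,0],[0,0,0.3,0],[0,0,0,0]]]'
```

```text
clock: 26.22
ee_pos: [0.5975, 0.266, 0.0138]
ee_rot: [3.142, -0.0, 0.09]
ft_force: [-4.1, -2.2, 2.4]
gripper_width: 0.0227
gripper_force: 60.0
```

```bash
python3 -m pendant '[[[0,0,0,0],[0,0,0,0],[0,0,0,0],[0,0,0,0]]]' 32;python3 -m pendant '[[[0,0,0,0],[0,0,0,0],[0,0,0,0],[0,0,0,0],[0,0,0,0]]]' 75; python3 -m pendant '[[[0,0,-15,0],[0,0,-30,0],[0,0,-50,0],[0,0,-60,0],[0,0,-45,0],[-10,0,0,0],[-10,0,0,0],[0,0,0,0]]]' 87; python3 -c "
from h import *
wrist('w5');go(568,-100,200,1)
i=cv2.imread('pics/w5.png');cv2.imwrite('pics/w5b.png',np.clip(i.astype(float)*2,0,255).astype(np.uint8))"
```

```text
clock: 26.72
ee_pos: [0.5976, 0.2661, 0.0131]
ee_rot: [-3.141, -0.0, 0.09]
ft_force: [-0.7, -0.1, 0.0]
gripper_width: 0.0323
gripper_force: 0.0
clock: 27.35
ee_pos: [0.5975, 0.2659, 0.013]
ee_rot: [3.142, 0.0, 0.09]
ft_force: [0.0, -0.2, 0.3]
gripper_width: 0.074
gripper_force: 0.0
clock: 28.35
ee_pos: [0.5761, 0.2638, 0.212]
ee_rot: [3.141, 0.002, 0.09]
ft_force: [0.0, 0.3, -0.5]
gripper_width: 0.087
gripper_force: 0.0
at [576.6 263.8 211.9] yaw 5.2 shift (after turn) [-15.  363.6  11.9] turn 4.2 t 28.4
```

View pics/w5b.png

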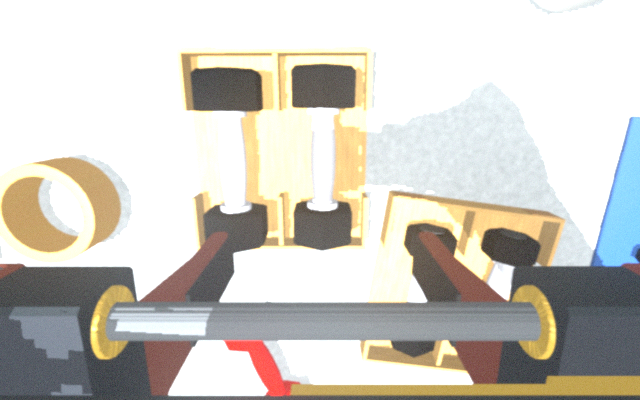

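The left carton now holds two large ones, at heads (227,90) and (324,87). The new one looks narrower (64 px against 70), so I check whether it rests on a corner.

Run:
```python
import cv2,numpy as np
a=cv2.imread("pics/w5.png")
f=lambda i:cv2.resize(np.clip(i.astype(float)*4.5,0,255).astype(np.uint8),(760,290),interpolation=cv2.INTER_CUBIC)
cv2.imwrite("pics/z2.png",np.vstack([f(a[55:125,180:365]),f(a[190:260,180:365])]))
```

```text
(no output)
```

View pics/z2.png

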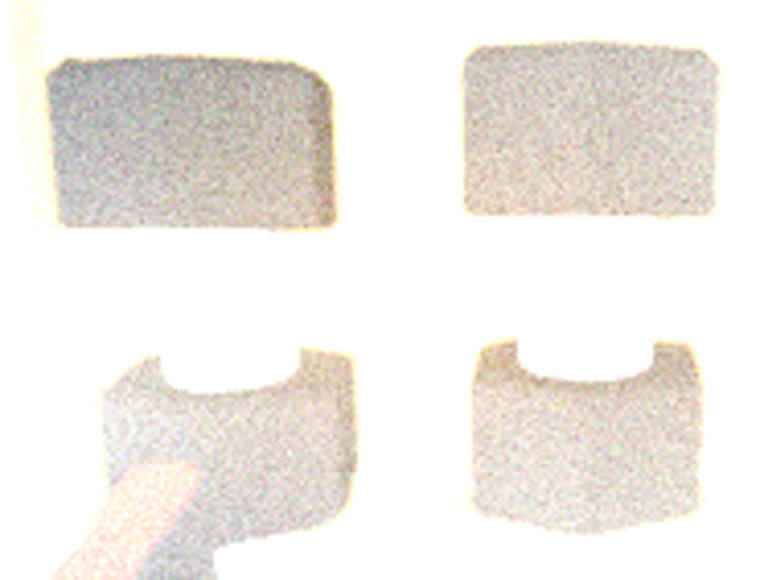

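Every head, including the undisturbed left one, shows the same ridge plus vertical sides. That is the starting orientation, so nothing rolled, which fits contact coming at the same height as the grasp. Next is the small one on the pad.

```bash
python3 -m pendant '[[[0,25,0,4.2],[-3,50,0,0],[-3,55,0,0],[-3,60,0,0],[-3,60,0,0],[-3,55,0,0],[0,40,0,0],[0,19,0,0]]]';python3 -m pendant '[[[0,0,0,0],[0,0,30,0],[0,0,50,0],[0,0,40,0],[0,0,0,0]]]'; python3 -c "
from h import *
go(568,-100,10.5,1)"
```

```text
clock: 29.4
ee_pos: [0.5694, -0.1043, 0.2125]
ee_rot: [3.141, 0.001, 0.009]
ft_force: [-0.8, 1.1, -0.9]
gripper_width: 0.0868
gripper_force: 0.0
clock: 30.02
ee_pos: [0.5683, -0.0972, 0.0904]
ee_rot: [-3.14, 0.006, 0.019]
ft_force: [0.2, 0.5, 0.8]
gripper_width: 0.0866
gripper_force: 0.0
at [568.3 -97.2  90.4] yaw 1.1 shift (after turn) [-0.3  2.8 79.9] turn 0.1 t 30.025
```

```bash
python3 -m pendant '[[[0,3,40,0],[0,0,25,0],[0,0,14.5,0],[0,0,0,0]]]'; python3 -m pendant '[[[0,0,0,0],[0,0,0,0],[0,0,0,0],[0,0,0,0],[0,0,0,0],[0,0,0,0],[0,0,0,0],[0,0,0,0]]]' 10 45; python3 -m pendant '[[[0,0,0,0],[0,0,0,0],[0,0,-10,0],[0,0,-30,0],[0,0,-50,0],[0,0,-15,0],[0,0,0,0]]]';python3 -c "
from h import *
go(497,-268.5,16,-2.2);print(497+43*np.sin(np.radians(2.2)),-270.5);go(499,-270,16,-2.2)"
```

```text
clock: 30.52
ee_pos: [0.5707, -0.1022, 0.014]
ee_rot: [-3.141, -0.0, 0.017]
ft_force: [-0.4, 0.4, 0.3]
gripper_width: 0.0869
gripper_force: 0.0
clock: 31.52
ee_pos: [0.5704, -0.1024, 0.0135]
ee_rot: [-3.141, 0.0, 0.017]
ft_force: [-0.3, 2.2, 0.8]
gripper_width: 0.0208
gripper_force: 44.9
clock: 32.4
ee_pos: [0.5707, -0.1034, 0.1192]
ee_rot: [3.141, -0.002, 0.016]
ft_force: [-0.2, -0.4, -4.1]
gripper_width: 0.0212
gripper_force: 44.9
at [ 570.7 -103.4  119.2] yaw 0.9 shift (after turn) [-67.3 167.8 103.2] turn 3.1 t 32.4
498.65067579076333 -270.5
at [ 570.7 -103.4  119.2] yaw 0.9 shift (after turn) [-65.2 169.2 103.2] turn 3.1 t 32.4
```

```bash
python3 -m pendant '[[[-8,20,0,3],[-15,38,0,0],[-17,43,0,0],[-15,40,0,0],[-10,26,0,0],[0,0,0,0],[0,0,0,0]]]'; python3 -m pendant '[[[0,0,35,0],[0,0,35,0],[0,0,18,0],[0,0,10,0],[0,0,5,0],[0,0,2,0],[0,0,0,0]]]';python3 -c "
from h import *
go(499,-270,12,-2.2)"
```

```text
clock: 33.28
ee_pos: [0.4994, -0.2679, 0.1173]
ee_rot: [-3.141, 0.002, -0.038]
ft_force: [0.1, 1.1, -2.9]
gripper_width: 0.0213
gripper_force: 44.9
clock: 34.15
ee_pos: [0.5008, -0.2682, 0.0141]
ee_rot: [3.141, -0.001, -0.036]
ft_force: [0.0, 0.9, -3.3]
gripper_width: 0.0207
gripper_force: 44.9
at [ 500.8 -268.2   14.1] yaw -2.1 shift (after turn) [-1.8  1.9  2.1] turn 0.1 t 34.15
```

```bash
python3 -m pendant '[[[-1,2,0.7,0],[0,0,0.7,0],[0,0,0.7,0],[0,0,0.4,0],[0,0,0,0]]]'
```

```text
clock: 34.78
ee_pos: [0.4994, -0.27, 0.0115]
ee_rot: [3.141, -0.0, -0.036]
ft_force: [-2.5, 1.0, 5.3]
gripper_width: 0.0212
gripper_force: 44.9
```

Contact. I release, back off and check.

```bash
python3 -m pendant '[[[0,0,0,0],[0,0,0,0],[0,0,0,0],[0,0,0,0],[0,0,0,0],[0,0,0,0],[0,0,-20,0],[0,0,-45,0]]]' 75; python3 -m pendant '[[[0,0,-60,0],[0,0,-50,0],[0,30,0,0],[-20,50,0,0],[-20,50,0,0],[-20,50,0,0],[-20,40,0,0],[0,0,0,0]]]'; python3 -c "
from h import *
c=env.camera('top');cv2.imwrite('pics/end.png',cv2.resize(c['pixels'][105:245,170:480],None,fx=2.5,fy=2.5,interpolation=cv2.INTER_CUBIC))"
```

```text
clock: 35.78
ee_pos: [0.4979, -0.2692, 0.075]
ee_rot: [-3.14, 0.004, -0.036]
ft_force: [1.3, 0.1, 1.2]
gripper_width: 0.0749
gripper_force: 0.0
clock: 36.78
ee_pos: [0.4078, -0.4908, 0.1856]
ee_rot: [3.14, 0.002, -0.043]
ft_force: [0.7, 1.0, 0.1]
gripper_width: 0.0751
gripper_force: 0.0
```

View pics/end.png

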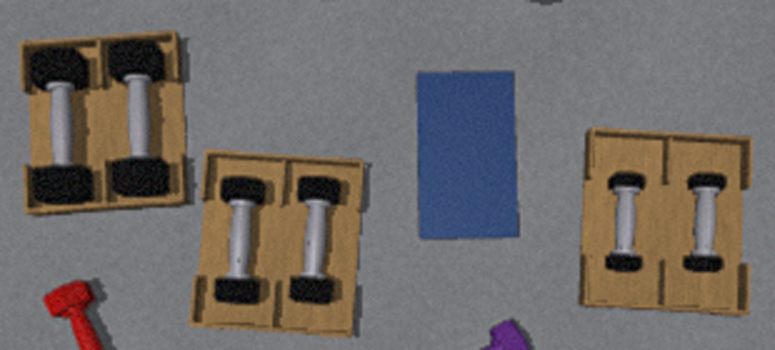

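The final view shows two large in the left carton, two medium in the middle one and two small in the right one, all centred in their bays, with the pad empty. I hand in.

```bash
python3 -c "
from plant import env
print(env.sign_off())"
```

```text
the job is handed in; nothing more can be done
None
```

I handed the job in at about 37 s, with no verdict returned; the last top view shows a matched pair in each carton (large left, medium middle, small right), one dumbbell per bay and the pad empty.

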